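# Sort specimen jars into their colour trays, urgent one first

## Task

Stand each of the four specimen jars in the tray of the same colour as its lid, flat on the tray's floor. The red-lidded jar is urgent: put it in its tray before any of the others, which may follow in any order. Keep the jars upright, set them down gently without dropping or throwing them, and leave the amber bottle and the label roll where they are.

Things in the scene. Friction and masses are not known exactly. Their poses are not given: they have to be found in the camera images.
- cup_red: Loose specimen jar, upright: white cylinder 42 mm in diameter with a ribbed red screw lid of about the same diameter (lid from 50 to 68 mm up), 68 mm tall in all, about 70 g (0.7 to 1.4 times). Origin at the centre of its underside, z up; at the start it stands on the table.
- cup_blue: Loose specimen jar, upright: white cylinder 42 mm in diameter with a ribbed blue screw lid of about the same diameter (lid from 50 to 68 mm up), 68 mm tall in all, about 70 g (0.7 to 1.4 times). Origin at the centre of its underside, z up; at the start it stands on the table.
- cup_yellow: Loose specimen jar, upright: white cylinder 42 mm in diameter with a ribbed yellow screw lid of about the same diameter (lid from 50 to 68 mm up), 68 mm tall in all, about 70 g (0.7 to 1.4 times). Origin at the centre of its underside, z up; at the start it stands on the table.
- cup_green: Loose specimen jar, upright: white cylinder 42 mm in diameter with a ribbed green screw lid of about the same diameter (lid from 50 to 68 mm up), 68 mm tall in all, about 70 g (0.7 to 1.4 times). Origin at the centre of its underside, z up; at the start it stands on the table.
- tray_red: Red square tray fixed to the table, 76 x 76 mm outside, 68 x 68 mm inside: floor 6 mm thick, all round it a lip 4 mm thick whose top is 14 mm above the table. Origin at the centre of its underside (table level), z up, x and y along its sides. The goal is the red-lidded jar standing on its floor.
- tray_blue: Blue square tray fixed to the table, 76 x 76 mm outside, 68 x 68 mm inside: floor 6 mm thick, all round it a lip 4 mm thick whose top is 14 mm above the table. Origin at the centre of its underside (table level), z up, x and y along its sides. The goal is the blue-lidded jar standing on its floor.
- tray_yellow: Yellow square tray fixed to the table, 76 x 76 mm outside, 68 x 68 mm inside: floor 6 mm thick, all round it a lip 4 mm thick whose top is 14 mm above the table. Origin at the centre of its underside (table level), z up, x and y along its sides. The goal is the yellow-lidded jar standing on its floor.
- tray_green: Green square tray fixed to the table, 76 x 76 mm outside, 68 x 68 mm inside: floor 6 mm thick, all round it a lip 4 mm thick whose top is 14 mm above the table. Origin at the centre of its underside (table level), z up, x and y along its sides. The goal is the green-lidded jar standing on its floor.
- bottle: Bystander, loose: amber bottle 48 mm in diameter with a narrow black cap, 85 mm tall, 160 g, standing among the jars and trays. Origin at the centre of its underside, z up. To be left where it stands. (The tube rack, carton, papers, clipboard, drinking bottle and other things round the edge stand at least 30 mm clear of the jars and trays; none that the arm can meet is higher than 0.20 m.)
- label_roll: Bystander, loose: roll of white labels lying flat, a ring 68 mm in outer diameter with a 26 mm hole, 30 mm tall, 120 g. Origin at the centre of its underside. To be left where it lies.
Things that resemble listed ones, but are neither listed nor needed, are in the scene too. Leave any purple look-alike of the cup_red alone.

How it is judged:
By the outcome, as a careful person would: the job done as asked, in the order asked, and still so for the second after the job is handed in, with the robot touching nothing.
It also fails if it takes over 128 s, if anything falls off the work surface, if the arm or the gripper's body presses on something with over 40 N, if the wrist force passes 120 N, or if a joint passes its speed limit or range.

## Robot

A 7-joint arm with a two-finger parallel gripper is mounted at the origin on the work surface. World frame = base frame: x ahead of the robot, y to its left, z up, the work surface at z = 0. Lengths are in m, angles in rad, forces in N, time in s.
With the tool pointing down it reaches from about 0.35 to 0.9 m from the base axis. Payload 8.1 kg.
Tool frame: the origin (TCP) lies at the very end of the fingers, on their centre line; the grasp point (between the pads) lies 19 mm behind it (grasp_offset is the distance from the TCP to the grasp point, in m); z points along the fingers, y is the line along which they close (so a half turn about z gives the same grasp; the last joint's range is limited). The gripper opens to 92 mm and grips with 3 to 60 N. Pads are 19 mm wide; open, the fingers measure 130 mm over their backs; the gripper's body (75 mm by 190 mm) begins 47 mm behind the grasp point.
Start: joints at [-1.323, 0.434, 0.025, 1.573, -0.012, 1.134, -0.075], TCP at [0.215, 0.587, 0.194] pointing down, gripper open.
Joint ranges: [-2.62, 2.62], [-0.44, 2.09], [-1.27, 1.32], [0.08, 2.57], [-1.32, 4.46], [0.12, 2], [-2.74, 2.74]. Speed limits (rad/s): [2.22, 2.22, 3.01, 3.01, 3.14, 3.14, 3.14].

## Interface

Orientations are given as a rotation vector (axis times angle).
In Python, from cell import observe, get_image, camera_params, sign_off, silhouettes, grasp_offset gives the robot as it stands. The module is installed in compiled form; this text tells all that it offers.
- The arm moves only by the tool jog_arm, never from a script. Its argument "motion" is a list that holds one entry, the list of rows, each a list of 7 numbers: the shift along the tool's x, y, z in m, then the turn, a rotation vector about the tool's x, y, z in rad, then the closure, from -1 (fully open) to 1 (shut), so that 0 is half open. In form: [[[dx, dy, dz, wx, wy, wz, hand], ...]]. A call has 1 to 10 rows; each row is the pose to reach, as a shift and turn from the pose commanded when the call began, along the tool's axes at that moment; what a row does not reach only later rows make up. A row lasts 1/12 s, in which the tool goes at most 41.7 mm and 7.16 degrees, less where a joint would pass 70% of its speed; a pose out of reach is approached as far as the arm can. A call with a gripper value outside its range is refused whole. The fingers move at their own pace and stop on an object; "force" is the grip in N (left out, the last holds). Time passes only in rows, so rows that repeat a pose let the fingers close. It gives the time, the measured TCP pose, the force, the opening and the grip force at its end, in the units of the state.
- observe(): the state, without advancing time (a new reading comes with each control period).
- get_image(name): name is "scene" or "top" or "wrist"; returns the picture (384x512x3 uint8, red, green, blue); there is no depth.
- camera_params(name): a dict with "vertical_fov" (degrees; the focal length in pixels is half the picture's height over the tangent of half this angle, whatever the lens; pixels are square), "cx", "cy" (the principal point, pixels), "T" (4x4, takes a point from camera to world coordinates). Camera axes: x right, y down, z forward; pixel columns grow to the right and rows downward; lengths in m; the calibration is good to about 2 mm. A picture is of the moment at which its call begins: read the wrist's pose just before it. camera_params takes no time and is no camera call; for the wrist camera it gives the pose at the moment of the call.
- sign_off(): hands the job in; it is judged then, once.
Trained networks look in the newest picture that a camera, given by its name, has taken for a name from the list of things; names that differ only in an ending like _2 or _b are one class to them, and where a whole thing is asked for, a point or a joint stands for the part that bears it (a point fixed in the world has none). Each returns a list of dicts, best first, with "p" (0 to 1); they miss things now and then, are a little off and sometimes report something else, mostly with a low value. They report only what shows in the picture. A call takes as long as a camera call. They do not tell look-alikes from the thing itself.
- silhouettes(query, camera): "mask" (384x512 bool, what is visible of it) and "pixel" ([column, row] in pixels, amid what is visible of it).
The state is a dict: "clock": time; "joints": joint angles; "dq": joint speeds; "joint_efforts": joint torques, N m; "position": TCP position; "ee_rot": TCP orientation; "force": force on the tool from outside, world axes, zero at the start; "ft_torque": the same for the moment, N m; "width": opening from 0.0 (shut) to 1.0 (fully open); "gripper_force": force on a finger pad.
Only numpy, scipy, OpenCV 4.12 (cv2) and the standard library are available. Lean on these libraries where they do the work, as an engineer would, in place of code of your own. Each camera call takes 0.05 s, during which the arm holds its last target. There are 200 camera calls.

## Working session

There is one attempt and no reset: what is moved stays moved. The work goes in short steps, Python scripts to look and compute and a tool call to move; the robot and the scene stay as the last step left them, time stands still between calls to the robot, and variables do not carry over. Pictures are saved under pics/ and viewed, at most 14 in all, crops included, and the job is handed in when it is done.

Besides the shell and the picture viewer there is one more tool, called in YAML: its name, and indented under it one key for each argument. jog_arm: Moves the arm, as the interface text tells. Its arguments: {"type":"object","properties":{"motion":{"type":"array"},"force":{"type":"number"}},"required":["motion"]}

```bash
mkdir -p pics; cat > h.py <<'E'
import numpy as np,cv2
from cell import *
def ray(cam,px):
    P=camera_params(cam);f=192/np.tan(np.radians(P['vertical_fov'])/2)
    T=np.array(P['T']);d=T[:3,:3]@np.array([(px[0]-P['cx'])/f,(px[1]-P['cy'])/f,1]);return T[:3,3],d
def at(cam,px,z):
    o,d=ray(cam,px);return (o+d*(z-o[2])/d[2])[:2].round(4)
E
python3 - <<'E'
from h import *
for c in('top','scene'):
    cv2.imwrite(f'pics/{c}0.png',get_image(c)[:,:,::-1]);P=camera_params(c);print(c,P['vertical_fov'],np.array(P['T']).round(3).tolist())
im=get_image('top')
for n in ['cup_red','cup_blue','cup_yellow','cup_green','tray_red','tray_blue','tray_yellow','tray_green','bottle','label_roll']:
    for r in silhouettes(n,'top')[:3]:
        m=r['mask'];x=np.argwhere(m);print(n,round(r['p'],2),np.round(r['pixel']),m.sum(),x.min(0),x.max(0),im[m].mean(0).round(),at('top',r['pixel'],.05 if 'cup' in n else .01))
s=observe();print(s)
E
```

```text
top 42.628622072740896 [[0.021, -0.989, 0.144, 0.355], [-1.0, -0.018, 0.025, -0.011], [-0.022, -0.144, -0.989, 1.39], [0.0, 0.0, 0.0, 1.0]]
scene 42.43343222448391 [[0.79, 0.499, -0.356, 1.104], [0.613, -0.628, 0.48, -0.697], [0.015, -0.597, -0.802, 1.198], [0.0, 0.0, 0.0, 1.0]]
cup_red 0.77 [143. 132.] 278 [123 132] [142 151] [ 82.  45. 100.] [0.7019 0.3262]
cup_red 0.7 [183. 128.] 289 [120 175] [140 192] [ 87.  49. 101.] [0.7146 0.2138]
cup_red 0.64 [132. 167.] 287 [156 123] [173 143] [ 85.  48. 102.] [0.6028 0.3518]
cup_blue 0.6 [230. 222.] 238 [213 221] [230 238] [ 52.  76. 132.] [0.4556 0.0754]
cup_yellow 0.77 [411. 222.] 294 [213 404] [229 425] [153. 129.  39.] [ 0.4637 -0.4154]
cup_green 0.59 [283. 166.] 226 [157 278] [175 293] [ 50. 107.  59.] [ 0.6109 -0.0677]
tray_red 0.91 [107. 215.] 718 [201  91] [230 120] [163.  38.  32.] [0.4701 0.4256]
tray_blue 0.7 [222. 165.] 676 [153 211] [180 237] [ 31.  68. 138.] [0.6187 0.1041]
tray_yellow 0.88 [352. 157.] 746 [145 335] [177 368] [177. 146.  21.] [ 0.6497 -0.2652]
tray_green 0.64 [160. 218.] 751 [205 147] [232 174] [ 46. 116.  60
[... 173 characters left out ...]
556 -0.2258]
{'clock': 0.65, 'joints': array([-1.32263522,  0.43445659,  0.02501762,  1.57319157, -0.01159938,
        1.13401555, -0.07507769]), 'dq': array([ 0.00281826,  0.00140883, -0.00045573,  0.00021077, -0.00088923,
        0.00097942, -0.00075416]), 'joint_efforts': array([-1.16608611e-03, -6.67423868e+01,  9.83552411e-01, -3.14723682e+01,
       -6.07390632e-02,  3.31695692e-02,  1.98347595e-05]), 'position': array([0.21479903, 0.58694791, 0.1938723 ]), 'ee_rot': array([5.48270505e-01, 3.09335418e+00, 1.13190690e-04]), 'force': array([0.51845503, 1.08256474, 0.55615519]), 'ft_torque': array([-0.02628318, -0.0046448 ,  0.01004541]), 'gripper_force': 0.0, 'width': 0.9978014710282693}
```

```bash
python3 -c "
import cv2
a=cv2.imread('pics/top0.png');cv2.imwrite('pics/t1.png',cv2.resize(a[90:290,70:470],None,fx=2,fy=2,interpolation=2))"
```

```text
(no output)
```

View pics/t1.png

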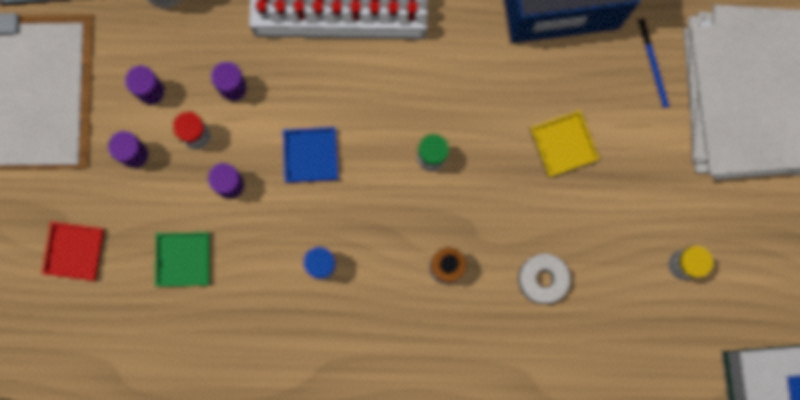

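View pics/scene0.png

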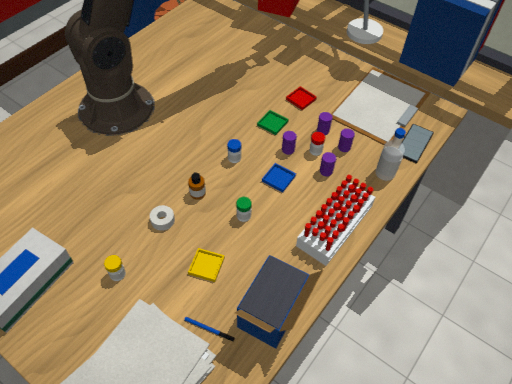

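```bash
cat >> h.py <<'E'
def blobs(im,hue,tol,smin=110,amin=40,vmin=40):
    h=cv2.cvtColor(im,cv2.COLOR_RGB2HSV);d=np.abs((h[...,0].astype(int)-hue+90)%180-90)
    m=((d<tol)&(h[...,1]>smin)&(h[...,2]>vmin)).astype(np.uint8)
    n,l,st,c=cv2.connectedComponentsWithStats(m);return [(c[i],st[i],l==i) for i in range(1,n) if st[i,4]>=amin]
E
python3 - <<'E'
from h import *
im=cv2.imread('pics/top0.png')[:,:,::-1].copy()
for n,hue,t in(('red',0,6),('purple',140,12),('blue',110,10),('green',68,14),('yellow',25,6)):
    for c,s,m in blobs(im,hue,t,140):
        if 100<s[4]<1200 and 105<c[1]<250: 
            z=.068 if s[4]<400 else .012
            r=cv2.minAreaRect(np.argwhere(m)[:,::-1].astype(np.float32))
            bx=np.array([at('top',p,z) for p in cv2.boxPoints(r)]);e=bx[1]-bx[0]
            print(n,c.round(1),s[4],at('top',c,z),'ang',np.degrees(np.arctan2(e[1],e[0])).round(1)%90)
P=camera_params('wrist');print(P);print(camera_params('top').keys())
E
```

```text
red [163.8 153.2] 172 [0.6388 0.2614] ang 47.4
red [106.3 215.2] 697 [0.4693 0.4276] ang 86.0
purple [184.1 130. ] 187 [0.7054 0.2081] ang 47.4
purple [141.9 132. ] 197 [0.6978 0.3253] ang 47.7
purple [133.7 164.4] 197 [0.606 0.343] ang 47.4
purple [182.6 180. ] 173 [0.565  0.2064] ang 47.0
blue [224.9 167.2] 612 [0.6128 0.0962] ang 1.0
blue [229.4 221. ] 157 [0.4557 0.0756] ang 65.1
green [286.3 164.5] 141 [ 0.6128 -0.0755] ang 1.0999999999999943
green [161.1 219.4] 605 [0.4606 0.2719] ang 1.0999999999999943
yellow [352.  161.5] 796 [ 0.6357 -0.2645] ang 21.799999999999997
yellow [418.4 220.5] 239 [ 0.4669 -0.4291] ang 19.400000000000006
{'vertical_fov': 69.58778999266065, 'cx': 256.2861886094596, 'cy': 192.24638733976624, 'T': array([[ 3.43702140e-01,  9.00063260e-01,  2.67871177e-01,
         1.43662025e-01],
       [ 9.39078718e-01, -3.29427692e-01, -9.80232461e-02,
         6.12455542e-01],
       [ 1.70611175e-05,  2.85242921e-01, -9.58455255e-01,
         3.82813233e-01],
       [ 0.00000000e+00,  0.00000000e+00,  0.00000000e+00,
         1.00000000e+00]])}
dict_keys(['vertical_fov', 'cx', 'cy', 'T'])
```

```bash
cat >> h.py <<'E'
from scipy.spatial.transform import Rotation as R
def go(x,y,z,xang):
    s=observe();A=R.from_rotvec(s['ee_rot']);a=np.radians(xang)
    c,q=np.cos(a),np.sin(a);B=R.from_matrix(np.array([[c,q,0],[q,-c,0],[0,0,-1]]))
    print('now',s['position'].round(4),'t',s['clock'],'w',round(s['width'],3))
    print('d',A.inv().apply(np.array([x,y,z])-s['position']).round(4),'rv',(A.inv()*B).as_rotvec().round(4))
E
python3 -c "
from h import *
go(.639,.261,.2,90)"
```

```text
now [0.2148 0.5869 0.1939] t 0.65 w 0.998
d [-0.5104 -0.1603 -0.0061] rv [ 1.00e-04 -0.00e+00  1.22e+00]
```

jog_arm:
  motion:
    - [[-0.035,-0.011,0,0,0,0.084,-1],[-0.07,-0.022,0,0,0,0.168,-1],[-0.105,-0.033,0,0,0,0.252,-1],[-0.14,-0.044,0,0,0,0.336,-1],[-0.175,-0.055,0,0,0,0.42,-1],[-0.21,-0.066,0,0,0,0.504,-1],[-0.245,-0.077,0,0,0,0.588,-1],[-0.28,-0.088,0,0,0,0.672,-1],[-0.315,-0.099,0,0,0,0.756,-1],[-0.35,-0.11,0,0,0,0.84,-1]]

```text
clock: 1.48
position: [0.5069, 0.3622, 0.1941]
ee_rot: [1.767, 2.597, 0.001]
force: [0.0, 0.3, -0.5]
width: 1.001
gripper_force: 0.0
```

```bash
python3 -c "
from h import *
go(.639,.261,.2,90)"
```

```text
now [0.5069 0.3622 0.1941] t 1.4833 w 1.001
d [-0.1426  0.0857 -0.0059] rv [ 0.0004 -0.0004  0.376 ]
```

jog_arm:
  motion:
    - [[-0.03,0.018,0,0,0,0.08,-1],[-0.06,0.036,0,0,0,0.16,-1],[-0.09,0.054,0,0,0,0.24,-1],[-0.12,0.072,-0.003,0,0,0.32,-1],[-0.142,0.086,-0.006,0,0,0.376,-1],[-0.142,0.086,-0.006,0,0,0.376,-1],[-0.142,0.086,-0.006,0,0,0.376,-1]]

```text
clock: 2.07
position: [0.6395, 0.2614, 0.1997]
ee_rot: [2.22, 2.222, -0.0]
force: [-0.3, 0.1, 0.7]
width: 1.001
gripper_force: 0.0
```

```bash
cat >> h.py <<'E'
HUES={'red':(0,6),'purple':(140,12),'blue':(110,10),'green':(68,14),'yellow':(25,6)}
def look(name,names):
    im=get_image('wrist');cv2.imwrite(f'pics/{name}.png',im[:,:,::-1])
    for n in names:
        for c,s,m in blobs(im,*HUES[n],120,500):
            print(n,c.round(1),s,'lid',at('wrist',c,.06),'tray',at('wrist',c,.01))
    return im
def lid(im,color):
    # fit lid disc: ground positions of blob pixels on the z=.068 plane; least-squares circle from top rim
    for c,s,m in blobs(im,*HUES[color],120,500):
        k,_=cv2.findContours(m.astype(np.uint8),0,2);p=max(k,key=len)[:,0]
        w=np.array([at('wrist',q,.068) for q in p],np.float32)
        o=np.array(camera_params('wrist')['T'])[:2,3];u=w.mean(0)-o;u=u/np.linalg.norm(u)
        v=np.array([-u[1],u[0]]);far=(w@u).max();mid=((w@v).max()+(w@v).min())/2
        print(color,'width',np.ptp(w@v).round(4),'far-edge centre',(u*(far-.021)+v*mid).round(4),'edge-touch' if (p.min()<1 or p[:,0].max()>510 or p[:,1].max()>382) else '')
E
python3 -c "
from h import *
go(.639,.261,.2,90)
im=look('w1',['red','purple']);lid(im,'red');lid(im,'purple')"
```

```text
now [0.6395 0.2614 0.1997] t 2.0667 w 1.001
d [-0.0004 -0.0005 -0.0003] rv [0.0006 0.0009 0.0009]
red [117.4  32.4] [  83    0   68   70 4246] lid [0.4918 0.4175] tray [0.4694 0.4294]
red [256.8 174.8] [240 157  35  36 939] lid [0.64   0.2638] tray [0.6401 0.2523]
purple [230.8  98.3] [ 213   80   36   37 1007] lid [0.6104 0.3519] tray [0.606  0.3538]
purple [313.2 115.6] [ 296   98   36   37 1012] lid [0.7044 0.3335] tray [0.7143 0.3326]
purple [313.7 213.4] [298 192  32  38 790] lid [0.7124 0.2139] tray [0.7236 0.1948]
purple [199.8 215.5] [185 201  31  30 719] lid [0.5678 0.2106] tray [0.5569 0.191 ]
red width 0.0825 far-edge centre [0.4783 0.4252] edge-touch
red width 0.0404 far-edge centre [0.6403 0.2653] 
purple width 0.038 far-edge centre [0.6122 0.3507] 
purple width 0.0392 far-edge centre [0.7012 0.3331] 
purple width 0.0393 far-edge centre [0.71   0.2167] 
purple width 0.0391 far-edge centre [0.5703 0.2144]
```

View pics/w1.png

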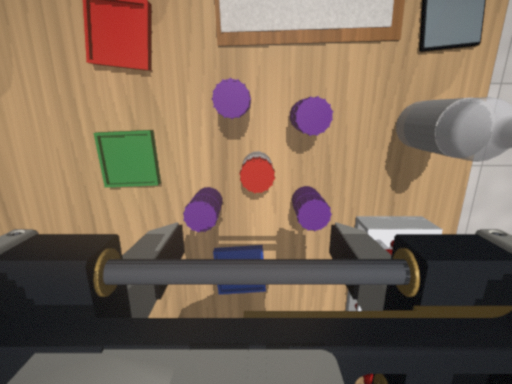

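jog_arm:
  motion:
    - [[0.002,0,0.03,0,0,0,-1],[0.004,0,0.06,0,0,0,-1],[0.004,0,0.09,0,0,0,-1],[0.004,0,0.12,0,0,0,-1],[0.004,0,0.145,0,0,0,-1],[0.004,0,0.165,0,0,0,-1],[0.004,0,0.175,0,0,0,-1],[0.004,0,0.175,0,0,0,-1]]

```text
clock: 2.78
position: [0.6355, 0.2683, 0.0224]
ee_rot: [-2.213, -2.227, 0.006]
force: [-0.6, -0.3, 0.4]
width: 1.003
gripper_force: 0.0
```

jog_arm:
  motion:
    - [[0,0,0,0,0,0,1],[0,0,0,0,0,0,1],[0,0,0,0,0,0,1],[0,0,0,0,0,0,1],[0,0,0,0,0,0,1],[0,0,0,0,0,0,1],[0,0,0,0,0,0,1],[0,0,0,0,0,0,1]]
  force: 15

```text
clock: 3.45
position: [0.6383, 0.2674, 0.025]
ee_rot: [2.217, 2.226, 0.0]
force: [0.3, -0.8, -0.5]
width: 0.468
gripper_force: 0.1
```

jog_arm:
  motion:
    - [[0,0,0,0,0,0,1],[0,0,0,0,0,0,1],[0,0,0,0,0,0,1],[0,0,0,0,0,0,1]]

```text
clock: 3.78
position: [0.6383, 0.2673, 0.0249]
ee_rot: [2.217, 2.226, 0.0]
force: [-0.1, 0.2, 1.1]
width: 0.451
gripper_force: 15.0
```

jog_arm:
  motion:
    - [[0,0,-0.015,0,0,0,1],[0,0,-0.04,0,0,0,1],[0,0,-0.07,0,0,0,1],[0,0,-0.1,0,0,0,1],[0.01,-0.025,-0.11,0,0,0,1],[0.03,-0.055,-0.11,0,0,0,1],[0.05,-0.085,-0.11,0,0,0,1],[0.07,-0.115,-0.11,0,0,0,1],[0.09,-0.145,-0.11,0,0,0,1],[0.1,-0.16,-0.11,0,0,0,1]]

```text
clock: 4.62
position: [0.4731, 0.3701, 0.1345]
ee_rot: [-2.21, -2.229, 0.002]
force: [-0.6, 0.6, -1.0]
width: 0.453
gripper_force: 15.0
```

jog_arm:
  motion:
    - [[0,0,0,0,0,0,1],[0,0,0,0,0,0,1]]

```text
clock: 4.78
position: [0.4766, 0.3677, 0.1348]
ee_rot: [-2.214, -2.229, 0.0]
force: [1.0, -0.2, -0.8]
width: 0.451
gripper_force: 15.0
```

```bash
cat >> h.py <<'E'
def tray(im,color,z=.013):
    for c,s,m in blobs(im,*HUES[color],110,1200):
        r=cv2.minAreaRect(np.argwhere(m)[:,::-1].astype(np.float32))
        b=np.array([at('wrist',p,z) for p in cv2.boxPoints(r)]);e=b[1]-b[0]
        print('tray',color,s,'centre',b.mean(0).round(4),'sides',np.linalg.norm(e).round(3),np.linalg.norm(b[2]-b[1]).round(3),'ang',np.degrees(np.arctan2(e[1],e[0])).round(1)%90)
E
python3 -c "
from h import *
im=look('w2',[]);tray(im,'red');tray(im,'green');go(.474,.427,.135,90)"
```

```text
tray red [ 214   85   75   78 4846] centre [0.4714 0.4269] sides 0.075 0.075 ang 80.8
tray red [ 221  211   72   49 2826] centre [0.48   0.2943] sides 0.085 0.065 ang 0.2
now [0.478  0.3665 0.1349] t 4.8333 w 0.45
d [ 0.0605 -0.0037 -0.0001] rv [0.0005 0.0003 0.0044]
```

View pics/w2.png

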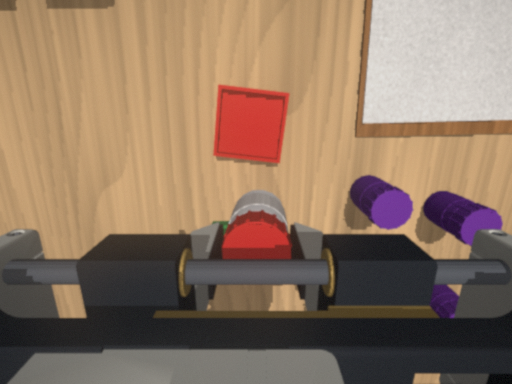

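jog_arm:
  motion:
    - [[0.025,-0.003,0,0,0,0,1],[0.05,-0.006,0,0,0,0,1],[0.0625,-0.007,0,0,0,0,1],[0.0625,-0.007,0.025,0,0,0,1],[0.0625,-0.007,0.05,0,0,0,1],[0.0625,-0.007,0.075,0,0,0,1],[0.0625,-0.007,0.092,0,0,0,1],[0.0625,-0.007,0.098,0,0,0,1],[0.0625,-0.007,0.101,0,0,0,1],[0.0625,-0.007,0.101,0,0,0,1]]

```text
clock: 5.67
position: [0.4715, 0.4285, 0.0339]
ee_rot: [2.218, 2.224, -0.0]
force: [-0.3, -0.5, 0.6]
width: 0.453
gripper_force: 15.0
```

jog_arm:
  motion:
    - [[0,0,0.001,0,0,0,1],[0,0,0.002,0,0,0,1],[0,0,0.0025,0,0,0,1],[0,0,0.003,0,0,0,1],[0,0,0.003,0,0,0,1]]

```text
clock: 6.08
position: [0.4707, 0.4294, 0.0312]
ee_rot: [-2.217, -2.226, -0.001]
force: [0.5, -0.2, -0.5]
width: 0.454
gripper_force: 15.0
```

jog_arm:
  motion:
    - [[0,0,0.0005,0,0,0,1],[0,0,0.0005,0,0,0,1],[0,0,0.0005,0,0,0,-1],[0,0,0.0005,0,0,0,-1],[0,0,0.0005,0,0,0,-1],[0,0,0.0005,0,0,0,-1],[0,0,0.0005,0,0,0,-1],[0,0,-0.02,0,0,0,-1],[0,0,-0.05,0,0,0,-1],[0,0,-0.08,0,0,0,-1]]

```text
clock: 6.92
position: [0.4699, 0.4285, 0.1109]
ee_rot: [2.217, 2.225, -0.004]
force: [1.1, 0.5, 1.3]
width: 0.973
gripper_force: 0.0
```

jog_arm:
  motion:
    - [[0,0,-0.04,0,0,0,-1],[-0.04,0,-0.08,0,0,0,-1],[-0.08,0,-0.09,0,0,0,-1],[-0.12,0,-0.09,0,0,0,-1],[-0.16,0,-0.09,0,0,0,-1],[-0.2,0,-0.09,0,0,0,-1],[-0.24,0,-0.09,0,0,0,-1],[-0.28,-0.005,-0.09,0,0,0,-1],[-0.31,-0.01,-0.09,0,0,0,-1],[-0.33,-0.015,-0.09,0,0,0,-1]]

```text
clock: 7.75
position: [0.4562, 0.0946, 0.201]
ee_rot: [2.222, 2.221, -0.0]
force: [0.4, 0.7, -1.0]
width: 1.001
gripper_force: 0.0
```

jog_arm:
  motion:
    - [[-0.01,0,0,0,0,0,-1],[-0.01,0,0,0,0,0,-1],[-0.01,0,0,0,0,0,-1]]

```text
clock: 8.0
position: [0.4573, 0.0901, 0.201]
ee_rot: [-2.217, -2.226, -0.001]
force: [0.0, 0.5, -0.5]
width: 1.002
gripper_force: 0.0
```

```bash
python3 -c "
from h import *
im=look('w3',['red']);lid(im,'blue');tray(im,'red');tray(im,'blue');tray(im,'green');go(.456,.08,.2,90)
t=get_image('top');print([(c.round(1),s[4]) for c,s,m in blobs(t,0,6,140) if 80<c[0]<190 and c[1]>140])"
```

```text
blue width 0.0827 far-edge centre [0.6104 0.0995] 
blue width 0.0387 far-edge centre [0.4571 0.0785] 
tray blue [ 341  135   58   56 2975] centre [0.6149 0.0975] sides 0.076 0.078 ang 0.3
tray green [ 229    0   61   54 3081] centre [0.461 0.263] sides 0.071 0.057 ang 0.3
now [0.4573 0.0908 0.2009] t 8.05 w 1.0
d [-0.0108 -0.0014  0.0009] rv [ 0.0004 -0.0006  0.0055]
[(array([105.5, 215.2]), np.int32(611))]
```

View pics/w3.png

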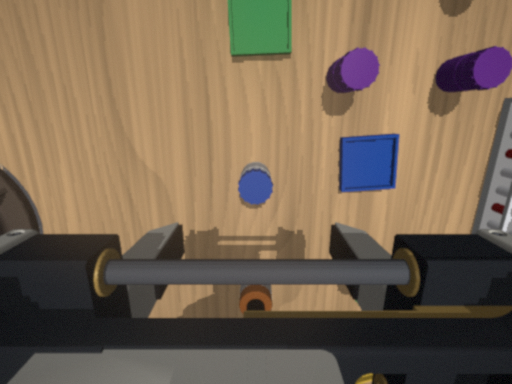

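jog_arm:
  motion:
    - [[-0.006,0,0.03,0,0,0,-1],[-0.012,0,0.06,0,0,0,-1],[-0.012,0,0.09,0,0,0,-1],[-0.012,0,0.12,0,0,0,-1],[-0.012,0,0.145,0,0,0,-1],[-0.012,0,0.165,0,0,0,-1],[-0.012,0,0.176,0,0,0,-1],[-0.012,0,0.176,0,0,0,-1]]

```text
clock: 8.77
position: [0.4555, 0.0783, 0.0223]
ee_rot: [-2.213, -2.227, 0.006]
force: [-0.2, -0.5, 1.0]
width: 0.999
gripper_force: 0.0
```

jog_arm:
  motion:
    - [[0,0,0,0,0,0,1],[0,0,0,0,0,0,1],[0,0,0,0,0,0,1],[0,0,0,0,0,0,1],[0,0,0,0,0,0,1],[0,0,0,0,0,0,1],[0,0,0,0,0,0,1],[0,0,0,0,0,0,1],[0,0,0,0,0,0,1],[0,0,0,0,0,0,1]]

```text
clock: 9.6
position: [0.457, 0.0772, 0.0249]
ee_rot: [-2.217, -2.226, -0.0]
force: [-0.1, 0.1, 2.2]
width: 0.446
gripper_force: 15.0
```

jog_arm:
  motion:
    - [[0,0,0,0,0,0,1],[0,0,0,0,0,0,1]]

```text
clock: 9.77
position: [0.457, 0.0772, 0.0249]
ee_rot: [-2.217, -2.226, -0.0]
force: [-0.2, -0.3, 3.7]
width: 0.45
gripper_force: 15.0
```

jog_arm:
  motion:
    - [[0,0,-0.015,0,0,0,1],[0,0,-0.04,0,0,0,1],[0,0,-0.07,0,0,0,1],[0.002,0.02,-0.09,0,0,0,1],[0.006,0.05,-0.09,0,0,0,1],[0.01,0.08,-0.09,0,0,0,1],[0.014,0.11,-0.09,0,0,0,1],[0.018,0.14,-0.09,0,0,0,1],[0.02,0.158,-0.09,0,0,0,1],[0.02,0.158,-0.09,0,0,0,1]]

```text
clock: 10.6
position: [0.6182, 0.0981, 0.1142]
ee_rot: [2.215, 2.225, 0.001]
force: [0.3, 0.2, -0.3]
width: 0.451
gripper_force: 15.0
```

jog_arm:
  motion:
    - [[0,0,0,0,0,0,1],[0,0,0.02,0,0,0,1],[0,0,0.045,0,0,0,1],[0,0,0.065,0,0,0,1],[0,0,0.077,0,0,0,1],[0,0,0.081,0,0,0,1],[0,0,0.081,0,0,0,1],[0,0,0.081,0,0,0,1]]

```text
clock: 11.27
position: [0.6152, 0.0977, 0.0347]
ee_rot: [2.217, 2.225, 0.001]
force: [0.5, -1.0, -0.9]
width: 0.45
gripper_force: 15.0
```

jog_arm:
  motion:
    - [[0,0,0.001,0,0,0,1],[0,0,0.002,0,0,0,1],[0,0,0.003,0,0,0,1],[0,0,0.003,0,0,0,1]]

```text
clock: 11.6
position: [0.615, 0.0979, 0.0311]
ee_rot: [2.217, 2.226, 0.001]
force: [0.5, -0.3, -0.3]
width: 0.453
gripper_force: 15.0
```

jog_arm:
  motion:
    - [[0,0,0.0005,0,0,0,1],[0,0,0.0005,0,0,0,1],[0,0,0.0005,0,0,0,-1],[0,0,0.0005,0,0,0,-1],[0,0,0.0005,0,0,0,-1],[0,0,0.0005,0,0,0,-1],[0,0,0.0005,0,0,0,-1],[0,0,-0.02,0,0,0,-1],[0,0,-0.05,0,0,0,-1],[0,0,-0.08,0,0,0,-1]]

```text
clock: 12.43
position: [0.614, 0.0975, 0.1109]
ee_rot: [-2.217, -2.225, 0.003]
force: [0.3, 0.7, -0.4]
width: 0.97
gripper_force: 0.0
```

jog_arm:
  motion:
    - [[0,0,-0.03,0,0,0,-1],[-0.03,0,-0.06,0,0,0,-1],[-0.06,0,-0.09,0,0,0,-1],[-0.1,0,-0.09,0,0,0,-1],[-0.13,0,-0.09,0,0,0,-1],[-0.16,0,-0.09,0,0,0,-1],[-0.16,0,-0.09,0,0,0,-1],[-0.16,0,-0.09,0,0,0,-1],[-0.16,0,-0.09,0,0,0,-1]]

```text
clock: 13.18
position: [0.6154, -0.0617, 0.2006]
ee_rot: [-2.217, -2.225, -0.0]
force: [0.7, 0.5, -0.2]
width: 1.0
gripper_force: 0.0
```

```bash
python3 -c "
from h import *
im=look('w4',['blue','green']);lid(im,'green');go(.613,-.07,.2,90)"
```

```text
blue [256.   36.7] [ 223    4   64   73 3328] lid [0.6157 0.0903] tray [0.6156 0.1017]
now [ 0.6155 -0.0609  0.2005] t 13.2333 w 1.001
d [-0.0091 -0.0025  0.0005] rv [-0.0004 -0.0008  0.0053]
```

View pics/w4.png

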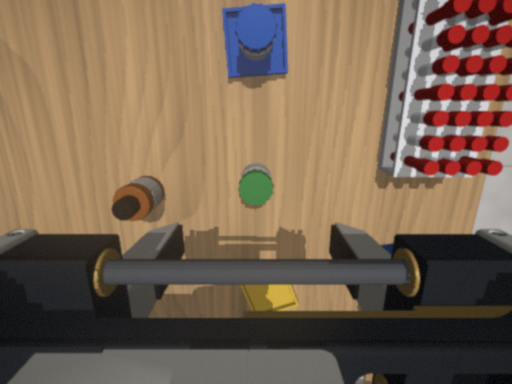

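jog_arm:
  motion:
    - [[-0.006,0,0.03,0,0,0,-1],[-0.012,0,0.06,0,0,0,-1],[-0.012,0,0.09,0,0,0,-1],[-0.012,0,0.12,0,0,0,-1],[-0.012,0,0.145,0,0,0,-1],[-0.012,0,0.165,0,0,0,-1],[-0.012,0,0.176,0,0,0,-1],[-0.012,0,0.176,0,0,0,-1]]

```text
clock: 13.9
position: [0.6139, -0.0725, 0.0223]
ee_rot: [-2.213, -2.225, 0.004]
force: [-0.3, 1.1, 0.0]
width: 1.002
gripper_force: 0.0
```

jog_arm:
  motion:
    - [[0,0,0,0,0,0,1],[0,0,0,0,0,0,1],[0,0,0,0,0,0,1],[0,0,0,0,0,0,1],[0,0,0,0,0,0,1],[0,0,0,0,0,0,1],[0,0,0,0,0,0,1],[0,0,0,0,0,0,1],[0,0,0,0,0,0,1],[0,0,0,0,0,0,1]]

```text
clock: 14.73
position: [0.6155, -0.0743, 0.0249]
ee_rot: [-2.217, -2.226, -0.0]
force: [0.2, 0.0, 1.5]
width: 0.453
gripper_force: 15.0
```

jog_arm:
  motion:
    - [[0,0,0,0,0,0,1],[0,0,0,0,0,0,1]]

```text
clock: 14.9
position: [0.6155, -0.0743, 0.0249]
ee_rot: [-2.217, -2.226, -0.0]
force: [-0.9, 0.5, 3.0]
width: 0.454
gripper_force: 15.0
```

jog_arm:
  motion:
    - [[0,0,-0.015,0,0,0,1],[0,0,-0.04,0,0,0,1],[0,0,-0.075,0,0,0,1],[0.005,-0.015,-0.105,0,0,0,1],[0.02,-0.04,-0.11,0,0,0,1],[0.045,-0.065,-0.11,0,0,0,1],[0.07,-0.09,-0.11,0,0,0,1],[0.095,-0.115,-0.11,0,0,0,1],[0.12,-0.135,-0.11,0,0,0,1],[0.15,-0.15,-0.11,0,0,0,1]]

```text
clock: 15.73
position: [0.4627, 0.0752, 0.1347]
ee_rot: [-2.218, -2.224, 0.001]
force: [0.6, 0.1, 0.2]
width: 0.451
gripper_force: 15.0
```

jog_arm:
  motion:
    - [[0.035,-0.002,0,0,0,0,1],[0.07,-0.004,0,0,0,0,1],[0.1,-0.004,0,0,0,0,1],[0.125,-0.004,0,0,0,0,1],[0.13,-0.004,0,0,0,0,1],[0.13,-0.004,0,0,0,0,1],[0.13,-0.004,0,0,0,0,1]]

```text
clock: 16.32
position: [0.4603, 0.2043, 0.1346]
ee_rot: [2.217, 2.226, -0.001]
force: [0.4, -1.1, -1.1]
width: 0.452
gripper_force: 15.0
```

```bash
python3 -c "
from h import *
im=look('w5',[]);tray(im,'green');tray(im,'red');lid(im,'red');go(.461,.266,.135,90)"
```

```text
tray green [ 223   81   68   72 4022] centre [0.4625 0.2716] sides 0.071 0.073 ang 2.0
tray green [ 222  214   69   45 2406] centre [0.4615 0.1303] sides 0.082 0.059 ang 0.2
now [0.4604 0.2036 0.1347] t 16.3667 w 0.451
d [ 0.0624  0.0007 -0.0003] rv [-0.0003  0.0008  0.0025]
```

View pics/w5.png

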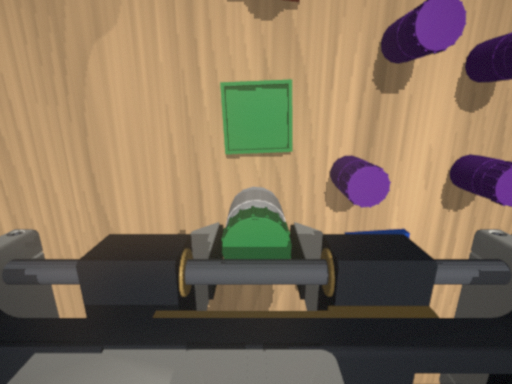

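jog_arm:
  motion:
    - [[0.025,0.001,0,0,0,0,1],[0.05,0.002,0,0,0,0,1],[0.067,0.002,0,0,0,0,1],[0.067,0.002,0.025,0,0,0,1],[0.067,0.002,0.05,0,0,0,1],[0.067,0.002,0.075,0,0,0,1],[0.067,0.002,0.092,0,0,0,1],[0.067,0.002,0.098,0,0,0,1],[0.067,0.002,0.101,0,0,0,1],[0.067,0.002,0.101,0,0,0,1]]

```text
clock: 17.2
position: [0.4625, 0.2715, 0.0339]
ee_rot: [2.218, 2.225, -0.0]
force: [-0.6, 0.5, -0.8]
width: 0.455
gripper_force: 15.0
```

jog_arm:
  motion:
    - [[0,0,0.001,0,0,0,1],[0,0,0.002,0,0,0,1],[0,0,0.0025,0,0,0,1],[0,0,0.0025,0,0,0,1],[0,0,0.0025,0,0,0,1]]

```text
clock: 17.62
position: [0.4624, 0.2724, 0.0317]
ee_rot: [2.217, 2.226, 0.001]
force: [0.8, -0.7, -1.6]
width: 0.45
gripper_force: 15.0
```

Lower the last millimetre, release, and look back at both trays as I rise.

jog_arm:
  motion:
    - [[0,0,0.0005,0,0,0,1],[0,0,0.001,0,0,0,1],[0,0,0.001,0,0,0,-1],[0,0,0.001,0,0,0,-1],[0,0,0.001,0,0,0,-1],[0,0,0.001,0,0,0,-1],[0,0,0.001,0,0,0,-1],[0,0,-0.02,0,0,0,-1],[0,0,-0.05,0,0,0,-1],[0,0,-0.08,0,0,0,-1]]

```text
clock: 18.45
position: [0.4615, 0.2715, 0.1116]
ee_rot: [2.217, 2.225, -0.004]
force: [-0.3, 1.2, -0.3]
width: 0.972
gripper_force: 0.0
```

jog_arm:
  motion:
    - [[0,0,-0.04,0,0,0,-1],[0,0,-0.08,0,0,0,-1],[0,0,-0.09,0,0,0,-1],[0,0,-0.09,0,0,0,-1]]

```text
clock: 18.78
position: [0.4642, 0.2733, 0.2049]
ee_rot: [2.217, 2.225, 0.011]
force: [-0.4, -0.3, 0.2]
width: 0.995
gripper_force: 0.0
```

```bash
python3 -c "
from h import *
im=look('w6',[]);go(.467,-.42,.2,90)"
```

```text
now [0.4629 0.2727 0.2027] t 18.8333 w 1.002
d [-0.6928  0.0012  0.001 ] rv [ 0.0024 -0.0024  0.0041]
```

View pics/w6.png

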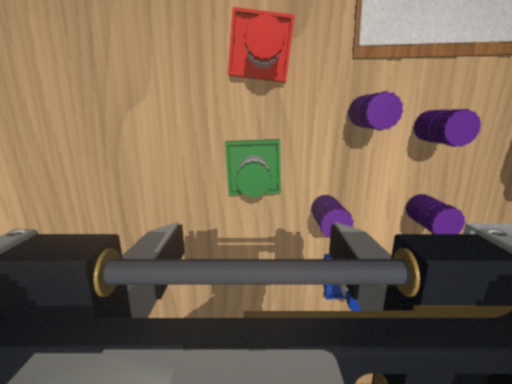

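jog_arm:
  motion:
    - [[-0.03,0,0,0,0,0,-1],[-0.065,0,0,0,0,0,-1],[-0.1,0,0,0,0,0,-1],[-0.135,0,0,0,0,0,-1],[-0.17,0,0,0,0,0,-1],[-0.205,0,0,0,0,0,-1],[-0.24,0,0,0,0,0,-1],[-0.275,0,0,0,0,0,-1],[-0.31,0,0,0,0,0,-1],[-0.345,0,0,0,0,0,-1]]

```text
clock: 19.67
position: [0.4621, -0.0743, 0.1999]
ee_rot: [-2.216, -2.225, 0.003]
force: [0.9, -0.2, -0.8]
width: 0.998
gripper_force: 0.0
```

jog_arm:
  motion:
    - [[-0.035,0,0,0,0,0,-1],[-0.07,0,0,0,0,0,-1],[-0.105,0,0,0,0,0,-1],[-0.14,0,0,0,0,0,-1],[-0.175,0,0,0,0,0,-1],[-0.21,0,0,0,0,0,-1],[-0.245,0,0,0,0,0,-1],[-0.28,0,0,0,0,0,-1],[-0.315,0,0,0,0,0,-1],[-0.335,0,0,0,0,0,-1]]

```text
clock: 20.5
position: [0.4627, -0.4114, 0.1992]
ee_rot: [-2.219, -2.221, 0.004]
force: [0.1, 0.6, -0.1]
width: 1.001
gripper_force: 0.0
```

jog_arm:
  motion:
    - [[0,0,0,0,0,0,-1],[0,0,0,0,0,0,-1],[0,0,0,0,0,0,-1]]

```text
clock: 20.75
position: [0.4645, -0.4065, 0.1998]
ee_rot: [-2.215, -2.224, -0.0]
force: [-0.2, 0.3, -0.3]
width: 1.0
gripper_force: 0.0
```

```bash
python3 -c "
from h import *
im=look('w7',['yellow']);lid(im,'yellow');tray(im,'yellow');go(.467,-.42,.2,90)"
```

```text
yellow [393.7  56.4] [ 355   13   77   86 4477] lid [ 0.6144 -0.2731] tray [ 0.637  -0.2645]
yellow [258.3 195. ] [241 177  36  36 975] lid [ 0.4687 -0.4311] tray [ 0.4692 -0.4464]
yellow [447.8 311.7] [378 306 134  12 769] lid [ 0.7396 -0.6034] tray [ 0.7812 -0.6449]
yellow width 0.0668 far-edge centre [ 0.6238 -0.2708] 
yellow width 0.0427 far-edge centre [ 0.4689 -0.4298] 
yellow width 0.1397 far-edge centre [ 0.7584 -0.6261] edge-touch
tray yellow [ 355   13   77   86 4477] centre [ 0.6364 -0.266 ] sides 0.09 0.078 ang 19.2
now [ 0.4649 -0.4061  0.2002] t 20.8 w 1.006
d [-0.0139  0.002   0.0001] rv [-0.0012 -0.0019  0.0052]
```

View pics/w7.png

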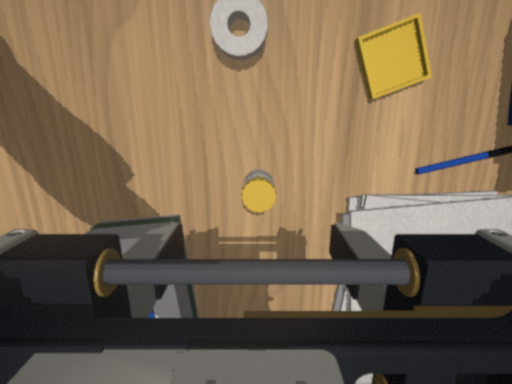

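jog_arm:
  motion:
    - [[-0.003,0.001,0,0,0,0.12,-1],[-0.006,0.002,0,0,0,0.24,-1],[-0.009,0.003,0,0,0,0.36,-1],[-0.012,0.004,0,0,0,0.48,-1],[-0.015,0.004,0,0,0,0.6,-1],[-0.018,0.004,0,0,0,0.72,-1],[-0.021,0.004,0,0,0,0.84,-1],[-0.023,0.004,0,0,0,0.96,-1],[-0.023,0.004,0,0,0,1.08,-1],[-0.023,0.004,0,0,0,1.2,-1]]

```text
clock: 21.63
position: [0.4697, -0.429, 0.201]
ee_rot: [-3.087, -0.579, -0.001]
force: [-0.5, 0.1, -0.3]
width: 0.998
gripper_force: 0.0
```

jog_arm:
  motion:
    - [[0,0,0,0,0,0,-0.4],[0,0,0,0,0,0,-0.4],[0,0,0,0,0,0,-0.4]]

```text
clock: 21.88
position: [0.4693, -0.4299, 0.2012]
ee_rot: [-3.085, -0.593, -0.0]
force: [-0.2, 0.7, -0.1]
width: 0.832
gripper_force: 0.0
```

```bash
python3 -c "
from h import *
im=look('w8',['yellow']);lid(im,'yellow');tray(im,'yellow');go(.469,-.43,.2,20)"
```

```text
yellow [180.8  12.9] [ 147    0   68   28 1778] lid [ 0.6035 -0.2932] tray [ 0.6128 -0.2766]
yellow [255.9 177.8] [238 160  37  36 993] lid [ 0.468  -0.4316] tray [ 0.4568 -0.436 ]
yellow [431.8 311.9] [357 306 141  12 929] lid [ 0.378  -0.7381] tray [ 0.3532 -0.7889]
yellow width 0.0632 far-edge centre [ 0.6072 -0.2879] edge-touch
yellow width 0.0431 far-edge centre [ 0.4692 -0.4312] 
yellow width 0.1486 far-edge centre [ 0.3536 -0.767 ] 
tray yellow [ 147    0   68   28 1780] centre [ 0.6113 -0.2775] sides 0.028 0.079 ang 15.3
now [ 0.4692 -0.4301  0.2013] t 21.9333 w 0.785
d [-0.0002 -0.0002  0.0013] rv [-0.0004 -0.0005  0.0298]
```

View pics/w8.png

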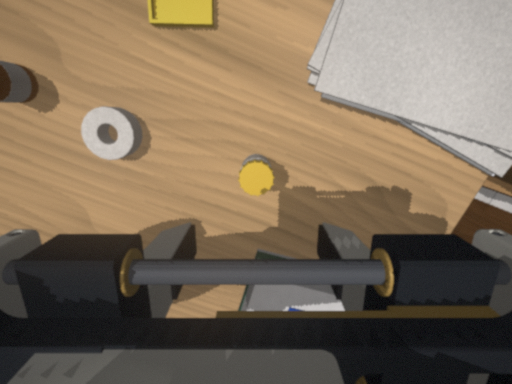

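jog_arm:
  motion:
    - [[0,0,0.03,0,0,0,-0.4],[0,0.001,0.06,0,0,0,-0.4],[0,0.001,0.09,0,0,0,-0.4],[0,0.001,0.12,0,0,0,-0.4],[0,0.001,0.145,0,0,0,-0.4],[0,0.001,0.165,0,0,0,-0.4],[0,0.001,0.176,0,0,0,-0.4],[0,0.001,0.176,0,0,0,-0.4]]

```text
clock: 22.6
position: [0.4685, -0.4303, 0.0232]
ee_rot: [-3.083, -0.587, 0.003]
force: [-0.5, -0.1, 0.5]
width: 0.698
gripper_force: 0.0
```

jog_arm:
  motion:
    - [[0,0,0,0,0,0,1],[0,0,0,0,0,0,1],[0,0,0,0,0,0,1],[0,0,0,0,0,0,1],[0,0,0,0,0,0,1],[0,0,0,0,0,0,1],[0,0,0,0,0,0,1],[0,0,0,0,0,0,1],[0,0,0,0,0,0,1],[0,0,0,0,0,0,1]]

```text
clock: 23.43
position: [0.4698, -0.4322, 0.0264]
ee_rot: [3.086, 0.585, 0.002]
force: [-0.7, 0.9, 7.2]
width: 0.452
gripper_force: 15.0
```

```bash
python3 -c "
from h import *
go(.58,-.32,.135,20);print(observe()['gripper_force'],observe()['force'])"
```

```text
now [ 0.4698 -0.4322  0.0264] t 23.4333 w 0.452
d [ 0.1438 -0.0639 -0.1086] rv [ 0.0011 -0.001   0.0258]
15.030789971351624 [-0.72061416  0.92351952  7.19803427]
```

jog_arm:
  motion:
    - [[0,0,-0.015,0,0,0,1],[0,0,-0.04,0,0,0,1],[0,0,-0.075,0,0,0,1],[0.02,-0.013,-0.105,0,0,0,1],[0.045,-0.029,-0.109,0,0,0,1],[0.07,-0.045,-0.109,0,0,0,1],[0.1,-0.064,-0.109,0,0,0,1],[0.13,-0.083,-0.109,0,0,0,1],[0.15,-0.096,-0.109,0,0,0,1],[0.15,-0.096,-0.109,0,0,0,1]]

```text
clock: 24.27
position: [0.5782, -0.2808, 0.1343]
ee_rot: [-3.081, -0.599, -0.002]
force: [0.2, -0.2, -1.2]
width: 0.45
gripper_force: 15.0
```

jog_arm:
  motion:
    - [[0,0,0,0,0,0,1],[0,0,0,0,0,0,1]]

```text
clock: 24.43
position: [0.5732, -0.2882, 0.1351]
ee_rot: [3.086, 0.584, -0.0]
force: [-0.8, -0.9, -0.6]
width: 0.455
gripper_force: 15.0
```

```bash
python3 -c "
from h import *
im=look('w9',['yellow']);tray(im,'yellow');go(.637,-.265,.135,20);go(.636,-.266,.135,20)"
```

```text
yellow [257.7 118.1] [ 222   82   73   74 5183] lid [ 0.6397 -0.2656] tray [ 0.6386 -0.2664]
yellow [256.2 235.9] [ 221  206   72   54 3168] lid [ 0.5284 -0.3077] tray [ 0.5062 -0.3164]
yellow [373.3 311.7] [300 306 134  12 915] lid [ 0.4887 -0.4671] tray [ 0.459 -0.506]
tray yellow [ 222   82   73   74 5183] centre [ 0.6371 -0.2673] sides 0.077 0.075 ang 19.3
tray yellow [ 221  206   72   54 3206] centre [ 0.5108 -0.315 ] sides 0.085 0.071 ang 21.299999999999997
now [ 0.5728 -0.2888  0.1351] t 24.4833 w 0.45
d [0.0685 0.0012 0.0001] rv [0.0009 0.0002 0.0238]
now [ 0.5728 -0.2888  0.1351] t 24.4833 w 0.45
d [0.0672 0.0018 0.0001] rv [0.0009 0.0002 0.0238]
```

View pics/w9.png

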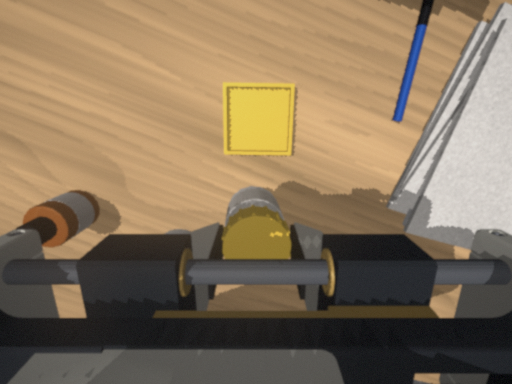

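jog_arm:
  motion:
    - [[0.025,0.001,0,0,0,0,1],[0.05,0.002,0,0,0,0,1],[0.068,0.002,0,0,0,0,1],[0.068,0.002,0.025,0,0,0,1],[0.068,0.002,0.05,0,0,0,1],[0.068,0.002,0.075,0,0,0,1],[0.068,0.002,0.09,0,0,0,1],[0.068,0.002,0.096,0,0,0,1],[0.068,0.002,0.099,0,0,0,1],[0.068,0.002,0.099,0,0,0,1]]

```text
clock: 25.32
position: [0.6377, -0.2654, 0.0359]
ee_rot: [3.086, 0.584, 0.0]
force: [-1.0, -0.1, -1.5]
width: 0.451
gripper_force: 15.0
```

jog_arm:
  motion:
    - [[0,0,0.001,0,0,0,1],[0,0,0.002,0,0,0,1],[0,0,0.003,0,0,0,1],[0,0,0.003,0,0,0,1],[0,0,0.003,0,0,0,1]]

```text
clock: 25.73
position: [0.638, -0.2645, 0.0327]
ee_rot: [3.086, 0.585, 0.001]
force: [0.0, -0.4, -1.0]
width: 0.453
gripper_force: 15.0
```

jog_arm:
  motion:
    - [[0,0,0.0005,0,0,0,1],[0,0,0.0008,0,0,0,1],[0,0,0.0008,0,0,0,-1],[0,0,0.0008,0,0,0,-1],[0,0,0.0008,0,0,0,-1],[0,0,0.0008,0,0,0,-1],[0,0,0.0008,0,0,0,-1],[0,0,-0.02,0,0,0,-1],[0,0,-0.05,0,0,0,-1],[0,0,-0.08,0,0,0,-1]]

```text
clock: 26.57
position: [0.637, -0.2642, 0.1124]
ee_rot: [-3.086, -0.584, 0.003]
force: [0.9, -0.7, 0.3]
width: 0.973
gripper_force: 0.0
```

jog_arm:
  motion:
    - [[0,0,-0.04,0,0,0,-1],[-0.03,0,-0.08,0,0,0,-1],[-0.06,0,-0.12,0,0,0,-1],[-0.09,0,-0.15,0,0,0,-1],[-0.12,0,-0.15,0,0,0,-1],[-0.14,0,-0.15,0,0,0,-1],[-0.14,0,-0.15,0,0,0,-1],[-0.14,0,-0.15,0,0,0,-1]]

```text
clock: 27.23
position: [0.5066, -0.3163, 0.263]
ee_rot: [-3.087, -0.581, -0.003]
force: [1.3, -0.2, 1.1]
width: 1.0
gripper_force: 0.0
```

```bash
python3 -c "
from h import *
cv2.imwrite('pics/s2.png',cv2.resize(get_image('scene')[60:310,80:400,::-1],None,fx=2.4,fy=2.4,interpolation=2))"
```

```text
(no output)
```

View pics/s2.png

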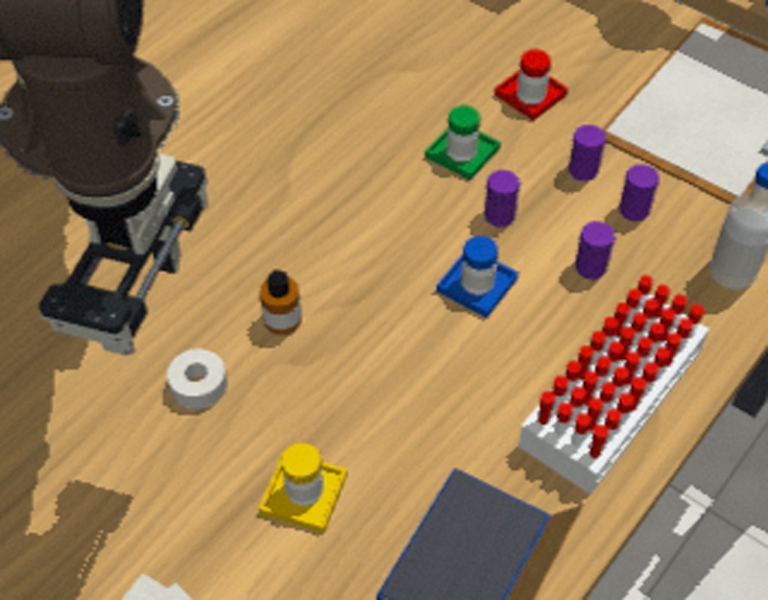

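The scene view shows each jar standing upright in its matching tray: red (533,80), green (463,140), blue (480,270) and yellow (303,475). The bottle, roll and purple look-alikes haven't moved.

```bash
python3 -c "
from cell import *
print(sign_off())"
```

```text
the job is handed in; nothing more can be done
None
```

All four jars are standing in their matching trays, red placed first, with the bottle, label roll and purple look-alikes left where they were; I handed the job in at about 27 s on the robot clock.

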